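# Open the sticky bike frame lock and hold its key turned

## Task

Draw the green-headed key out of the bamboo case, push it fully home in the keyhole of the frame lock (its pins are sticky, so wiggle it past them) and turn it a quarter turn clockwise so that the shackle springs open. The turned key is sprung: finish while still gripping it and holding it turned, fully home, so that I can oil the lock with the bolt drawn back. Leave the black key, the oil bottle, the bowl and the umbrella as they are.

Things in the scene. Friction and masses are not known exactly. Their poses are not given: they have to be found in the camera images.
- green_key: The bike lock's key, 30 g, standing blade down in one of the two slots of the bamboo case. Origin: on its axis, at the underside of its round green shoulder flange (20 mm across, 5 mm high). z points along the key from blade to head, x across the breadth of blade and head, y through their thickness. It is the same both ways round (half a turn about z).
- green_key_head (a point): Middle of the green key's flat plastic head, 28 mm above the key's origin, where to grip it across its thickness. The head is 28 mm broad (key's x), 9 mm thick (key's y) and reaches from 5 to 41 mm above the key's origin.
- green_key_tip (a point): Point of the green key's steel blade, 32.5 mm below the key's origin. The blade is 9 mm broad (key's x), 3 mm thick (key's y), with a 90 degree point; the 9 mm next to the flange are a round neck 3.8 mm across.
- black_key: Another key of the same shape and size with a black head, in the other slot of the case; leave it there. Which of the two slots each key has varies. Origin and axes as for the green key.
- key_case: Sliding-lid bamboo case, fixed, 230 mm (x) by 90 mm (y). Origin: centre of its underside. The keys stand on its slotted top, 42 mm above the shelf, their breadth along the case's x (same yaw), in slots at x = -75 and -20 mm, y = 0, each 12 by 6 mm. Rails along the long edges (y = -42.5, +42.5 mm) are 49 mm high; the lid covers x above 10 mm, 47 mm high, and stays there.
- lock: Frame lock of a bicycle: a black horseshoe 118 mm across and 30 mm thick, lying on its back, bolted to a plywood board (170 by 160 by 12 mm, fixed). Origin: under the board, below the centre of the ring; the ring opens to its -x. The cylinder housing is the black eight-sided barrel, 42 mm across, its top 60 mm above the shelf, at the -x, -y end of the horseshoe, with a 25 mm square steel face.
- keyhole (a point): Centre of the keyhole's mouth, in the steel face, 60 mm above the shelf. z up, x along the slot, so the key's breadth goes along x. The slot is 10.6 by 4.6 mm with a dished lead-in 3.5 mm wide all round. Home: underside of the flange on the face (key's origin here). Until then the fixed face plate holds the blade from turning; once turned, it cannot be drawn out.
- pin0 (a joint): Upper of two sprung pins that stick out into the keyway from one end of the slot, 14.5 mm below the mouth; the other is 20.5 mm below it. Value: how far the blade's narrow edge has pushed it back (m), 0 when out, 0.002 to 0.003 when passed. Each needs up to about 18 N straight down to pass, about 8 N when the key is rocked a few degrees.
- plug (a joint): Turn of the lock's cylinder: 0 at rest, grows clockwise seen from above, to a stop at 1.45 rad. The blade has about 0.13 rad of play in it, so the key itself turns about 1.6 rad to the stop. A spring turns it back to 0 when let go (about 0.015 Nm at rest, 0.04 Nm at the stop). The bolt frees the shackle at about 1.1 rad.
- shackle (a joint): The steel bar that closes the mouth of the horseshoe: 0 locked shut, 1.7 rad fully open. It cannot move while the bolt is out; its own spring swings it open in about a second, away from the keyhole, once the bolt is drawn.
- oil: Small white oil bottle with a yellow label and red cap, 34 mm across, 92 mm tall, standing; origin at the centre of its underside.
- bowl: Grey ceramic bowl, 124 mm across, 50 mm tall; origin at the centre of its underside.
- umbrella: Compact umbrella frame of steel ribs with a black handle, 310 mm long, 35 mm high, lying on the shelf; origin under its middle, x along it.

How it is judged:
On the way, in this order (a step that is already met when the one before it is completed fails the run):
1. the green key is drawn clear of the bamboo case (z of green_key in the frame of key_case above 0.08 m), for 0.1 s.
2. the key is fully home in the keyhole, not yet turned (z of green_key in the frame of keyhole below 0.003 m and horizontal distance between green_key and keyhole below 0.004 m and angle between green_key's own z axis and vertical below 0.15 rad and value of joint plug below 0.3 rad), for 0.1 s.
3. the key is turned a quarter and the shackle has sprung open (value of joint plug above 1.2 rad and value of joint shackle above 1.5 rad), for 0.3 s.
At the end, for the whole second after the job is handed in: The fingers still grip the green key (over 2 N), which is home in the keyhole (flange within 4 mm of the face and of the hole's axis, upright within 0.15 rad, at rest) and held turned against its spring with the cylinder past 1.2 rad; the shackle is open past 1.5 rad (all of step 3 and z of green_key in the frame of keyhole below 0.004 m and horizontal distance between green_key and keyhole below 0.004 m and angle between green_key's own z axis and vertical below 0.15 rad and contact force between the fingers and green_key above 2 N and linear speed of green_key below 0.02 m/s); the arm keeps its last pose, push and grip.
It fails at once if the black key is pulled out or shoved (distance of black_key from where it was at the start of the episode above 0.012 m).
It fails at once if the oil bottle is shoved or tipped (distance of oil from where it was at the start of the episode above 0.02 m or angle between oil's own z axis and vertical above 0.4 rad).
It fails at once if the bowl is shoved (distance of bowl from where it was at the start of the episode above 0.02 m).
It fails at once if the umbrella is shoved (distance of umbrella from where it was at the start of the episode above 0.02 m).
It also fails if it takes over 54 s, if anything falls off the work surface, if the arm or the gripper's body presses on something with over 40 N, if the wrist force passes 120 N, or if a joint passes its speed limit or range.

## Robot

A 6-joint arm with a two-finger parallel gripper is mounted at the origin on the work surface. World frame = base frame: x ahead of the robot, y to its left, z up, the work surface at z = 0. Lengths are in m, angles in rad, forces in N, time in s.
With the tool pointing down it reaches from about 0.325 to 0.9 m from the base axis. Payload 6.1 kg.
Tool frame: the origin (TCP) lies midway between the tips of the shut fingers; the grasp point (between the pads) lies 19 mm behind it; z points along the fingers, y is the line along which they close (so a half turn about z gives the same grasp; the last joint's range is limited). The gripper opens to 85 mm and grips with 20 to 120 N. Pads are 22 mm wide; open, the fingers measure 114 mm over their backs; the gripper's body (76 mm by 85 mm) begins 54 mm behind the grasp point. The pads swing forward as they close: fully open they stand 13 mm farther back than shut.
Start: joints at [1.206, 0.22, 1.526, -0, 1.395, -0.126], TCP at [0.148, 0.607, 0.231] pointing down, gripper open.
Joint ranges: [-2.98, 2.98], [-0.91, 2.08], [0.09, 2.57], [-1.24, 4.39], [0.2, 2.65], [-2.68, 2.68]. Speed limits (rad/s): [2.57, 2.57, 3.01, 3.14, 3.14, 3.14].

## Interface

Orientations are given as [roll, pitch, yaw] about the fixed x, y, z axes, in that order (R = Rz(yaw) Ry(pitch) Rx(roll)).
In Python, from plant import movep, move_l, set_joints, gripper_to, hold, inverse_kinematics, observe, get_image, get_calibration, Unreachable, job_done gives the robot as it stands. Calls block until the motion is done:
- movep(position, orientation): joint-space move of the TCP to a pose.
- move_l(position, feed=0.15, rotation=None, max_force=None): straight line of the TCP; rotation=None keeps the orientation; feed is the mean speed in m/s. With max_force (N) it stops when the force on the tool has changed by that much, and returns True; else False.
- set_joints(angles): joint-space move.
- gripper_to(opening, f_grip=None): finger opening in m; f_grip is the grip in N (None keeps the last); returns when the fingers have stopped.
- hold(seconds).
- inverse_kinematics(position, orientation): joint angles nearest the present ones, or None.
- observe(): the state.
- get_image(name): name is "scene" or "top" or "wrist"; returns (picture, depth): 400x640x3 uint8, red, green, blue; 400x640 float32, m along the optical axis (not along the pixel's ray), 0 where there is no reading.
- get_calibration(name): a dict with "intrinsics" (3x3 intrinsics, pixels), "world_from_camera" (4x4, takes a point from camera to world coordinates). Camera axes: x right, y down, z forward; pixel columns grow to the right and rows downward; lengths in m; the calibration is good to about 2 mm. A picture is of the moment at which its call begins: read the wrist's pose just before it. get_calibration takes no time and is no camera call; for the wrist camera it gives the pose at the moment of the call.
A pose or a line that the arm cannot do raises Unreachable and nothing moves.
- job_done(): hands the job in; it is judged then, once.
The state is a dict: "time_s": time; "q": joint angles; "joint_velocities": joint speeds; "joint_torque": joint torques, N m; "eef_pos": TCP position; "tcp_rot": TCP orientation; "ft_force": force on the tool from outside, world axes, zero at the start; "torque": the same for the moment, N m; "opening": finger opening in m; "grasp_force": force on a finger pad.
Only numpy, scipy, OpenCV 4.12 (cv2) and the standard library are available. Lean on these libraries where they do the work, as an engineer would, in place of code of your own. Each camera call takes 0.05 s, during which the arm holds its last target. There are 200 camera calls.

## Working session

There is one attempt and no reset: what is moved stays moved. The work goes in short steps, each a Python script; the robot and the scene stay as the last script left them, time stands still between calls to the robot, and variables do not carry over. Pictures are saved under pics/ and viewed, at most 10 in all, crops included, and the job is handed in when it is done.

```bash
ls; mkdir -p pics
cat > h.py <<'E'
import numpy as np, cv2
from plant import *
def snap(n,f):
    c=get_calibration(n); im,d=get_image(n)
    cv2.imwrite(f'pics/{f}.png',im[:,:,::-1]); np.savez(f'pics/{f}.npz',im=im,d=d,K=c['intrinsics'],T=c['world_from_camera'])
    return im,d,np.array(c['intrinsics']),np.array(c['world_from_camera'])
def ray(K,T,uv,z):
    uv=np.atleast_2d(np.array(uv,float)); r=np.c_[uv,np.ones(len(uv))]@np.linalg.inv(K).T@T[:3,:3].T
    o=T[:3,3]; return o+r*((z-o[2])/r[:,2])[:,None]
E
python3 - <<'E'
from h import *
for n in('top','scene'):
    im,d,K,T=snap(n,n+'0'); print(n,K[0,0],T.round(3).tolist())
s=observe();print(s['eef_pos'],s['tcp_rot'],s['time_s'],s['ft_force'])
E
```

```text
pics
top 474.5419310759453 [[-0.028, -0.99, 0.137, 0.413], [-0.999, 0.03, 0.012, -0.107], [-0.016, -0.137, -0.99, 1.437], [0.0, 0.0, 0.0, 1.0]]
scene 404.8305693859491 [[-0.74, 0.456, -0.494, 1.157], [0.672, 0.501, -0.544, 0.49], [-0.001, -0.735, -0.678, 0.804], [0.0, 0.0, 0.0, 1.0]]
[0.14763647 0.60675161 0.23032237] [-3.13983960e+00 -2.39279622e-04  2.90280870e+00] 0.1 [-0.56895877  0.02820806 -0.15393621]
```

View pics/top0.png

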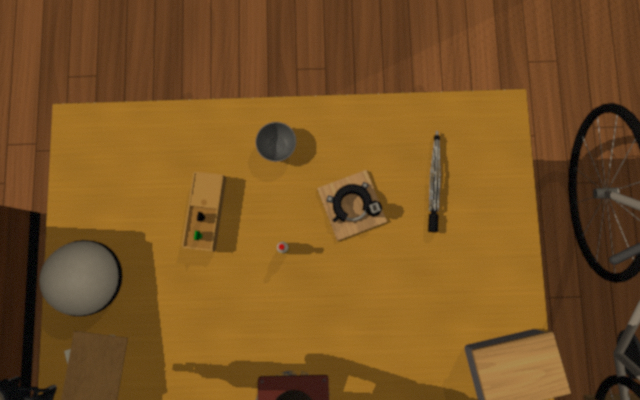

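View pics/scene0.png

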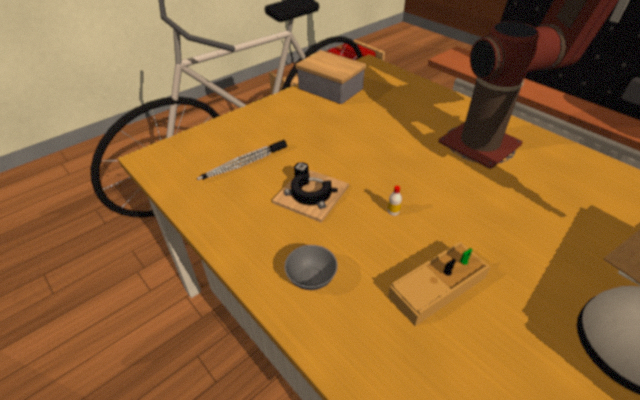

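The top view shows the green key at about (198,236), black at (200,216), the case lid end up at (207,180), the lock barrel at (375,208), the oil at (282,247), the bowl at (276,142) and the umbrella at (435,185). The scene view agrees with this. Next I'll get coarse positions and take wrist views.

Run:
```python
from h import *
z=np.load('pics/top0.npz');K,T,im=z['K'],z['T'],z['im'].astype(int)
R,G,B=im[...,0],im[...,1],im[...,2]
m=(G>R*1.5)&(G>B*1.3)&(G>40); m[:,:150]=0;m[:,260:]=0
v,u=np.nonzero(m);g=ray(K,T,[u.mean(),v.mean()],.075)[0];print('green',len(u),g)
b=ray(K,T,[200,216],.075)[0];print('black',b, 'dist',np.linalg.norm(g-b))
k=ray(K,T,[375,208],.06)[0];print('lock',k,'oil',ray(K,T,[282,247],.09),'bowl',ray(K,T,[276,142],.05))
yaw=np.arctan2(*(b-g)[1::-1]);print('yaw',yaw)
for f in (0,np.pi): print(inverse_kinematics([g[0],g[1],.25],[np.pi,0,yaw+f]))
y=yaw if yaw>0 else yaw
movep([g[0]-.03,g[1],.27],observe()['tcp_rot'])
snap('wrist','w1');print(observe()['time_s'],observe()['eef_pos'])
```

```text
green 44 [0.51288136 0.26301091 0.075     ]
black [0.56795814 0.25517646 0.075     ] dist 0.05563119876756947
lock [ 0.57813224 -0.25323577  0.06      ] oil [[0.47114799 0.01752486 0.09      ]] bowl [[0.78787371 0.03398928 0.05      ]]
yaw -0.14129806185161833
[ 3.37050438e-01  9.27927145e-02  1.63432352e+00 -4.44089210e-16
  1.41447642e+00  2.04914483e+00]
[ 0.33705044  0.09279271  1.63432352  0.          1.41447642 -1.09244783]
1.9083 [0.48238267 0.26394211 0.26986044]
```

View pics/w1.png

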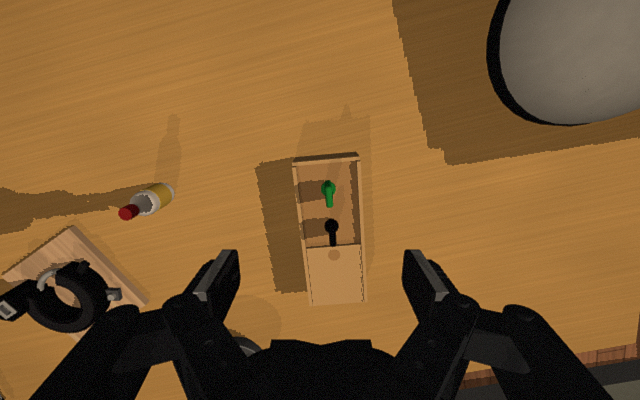

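The wrist view shows the green head at (328,190), the black one at (332,228) and the case rails between columns 295 and 362. The lock is at lower left. I'll measure the key by depth and then look closely at the keyhole.

```bash
cat >> h.py <<'E'
def cloud(d,K,T):
    v,u=np.indices(d.shape); p=np.stack([(u-K[0,2])/K[0,0]*d,(v-K[1,2])/K[1,1]*d,d],-1)
    return p@T[:3,:3].T+T[:3,3]
def green(im):
    a=im.astype(int); return (a[...,1]>a[...,0]*1.5)&(a[...,1]>a[...,2]*1.3)&(a[...,1]>40)
E
python3 - <<'E'
from h import *
z=np.load('pics/w1.npz');K,T,im,d=z['K'],z['T'],z['im'],z['d']
print(K[0,0],T.round(3).tolist())
P=cloud(d,K,T);m=green(im);m[:100]=0
g=P[m];print('green',len(g),g.min(0),g.max(0));t=g[g[:,2]>g[:,2].max()-.004];print('top',len(t),t.mean(0),t.min(0),t.max(0))
# case: points between z .035 and .052 near key, fit rectangle
q=P.reshape(-1,3);s=(q[:,2]>.035)&(q[:,2]<.055)&(np.hypot(q[:,0]-.57,q[:,1]-.25)<.17)
r=cv2.minAreaRect(q[s][:,:2].astype(np.float32)*1000);print('case',r, s.sum())
h=ray(K,T,[320,150],.06)[0]; o=observe()
lk=np.array([.578,-.253]); p=o['eef_pos'][:2]+lk-h[:2]
# camera lowered: account for obliqueness
fwd=T[:3,2]; p=p-fwd[:2]/fwd[2]*(-.09)*-1 if 0 else p
hh=T[:3,3]; r0=(h-hh); p=o['eef_pos'][:2]+lk-(hh[:2]+r0[:2]*((r0[2]+.09)/r0[2]))
print('to',p)
movep([p[0],p[1],.18],o['tcp_rot']);snap('wrist','w2');print(observe()['time_s'],observe()['eef_pos'])
E
```

```text
282.6585224112332 [[0.236, 0.924, 0.3, 0.405], [0.972, -0.224, -0.074, 0.283], [-0.002, 0.309, -0.951, 0.412], [0.0, 0.0, 0.0, 1.0]]
green 229 [0.40534394 0.25655397 0.04417   ] [0.52499596 0.28251742 0.41195468]
top 1 [0.40534394 0.28251742 0.41195468] [0.40534394 0.28251742 0.41195468] [0.40534394 0.28251742 0.41195468]
case ((585.5515747070312, 255.2230224609375), (90.16822814941406, 227.27603149414062), 81.60123443603516) 8916
to [ 0.61629468 -0.26121661]
3.9333 [ 0.61685375 -0.25993004  0.18045324]
```

View pics/w2.png

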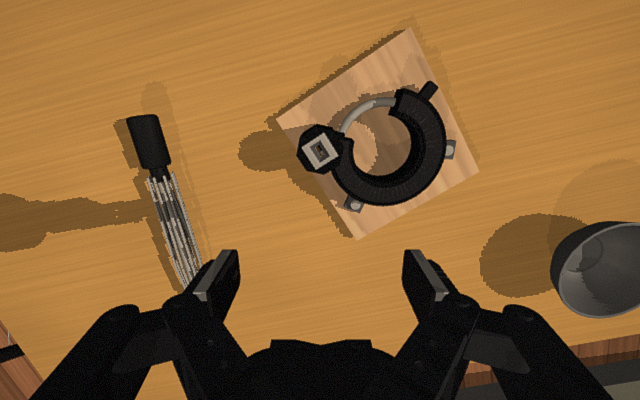

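The wrist view shows the lock's steel face at (320,150), with the slot inside it. I'll magnify it for the slot direction and refine the green head.

Run:
```python
from h import *
z=np.load('pics/w2.npz');K,T,im,d=z['K'],z['T'],z['im'],z['d']
c=im[120:180,290:350];cv2.imwrite('pics/w2c.png',cv2.resize(c,(600,600),interpolation=cv2.INTER_CUBIC)[:,:,::-1])
P=cloud(d,K,T);print('face z',P[150,310],P[140,320],T[:3,3])
g=c.max(2);m=(c.min(2)>110).astype(np.uint8);n,l,s,ce=cv2.connectedComponentsWithStats(m);i=1+s[1:,4].argmax()
v,u=np.nonzero(l==i);w=ray(K,T,np.c_[u+290,v+120],.06)[:,:2].astype(np.float32)*1000;print('face',cv2.minAreaRect(w),s[i,4])
f=cv2.fillPoly(np.zeros_like(m),[cv2.convexHull(np.c_[u,v].astype(np.int32))],1)
for th in(60,80,100):
    v,u=np.nonzero((f>0)&(g<th)&(l!=i))
    if len(u)<5: continue
    w=ray(K,T,np.c_[u+290,v+120],.06)[:,:2]*1000;C=np.cov(w.T);e,V=np.linalg.eigh(C);print(th,len(u),w.mean(0),e**.5*3.46,V[:,1],np.degrees(np.arctan2(V[1,1],V[0,1])))
z=np.load('pics/w1.npz');K,T,im,d=z['K'],z['T'],z['im'],z['d'];P=cloud(d,K,T);m=green(im)&(d>0.05);m[:100]=0
g=P[m];t=g[g[:,2]>.078];print('top',len(t),t.mean(0),t.min(0),t.max(0),g[:,2].max())
```

```text
face z [ 0.57647045 -0.26079329  0.05961863] [ 0.56981192 -0.24964001  0.05889184] [ 0.53960964 -0.24144619  0.3224295 ]
face ((579.5303344726562, -252.52682495117188), (24.375097274780273, 24.342145919799805), 19.02230453491211) 438
60 80 [ 579.50683647 -249.89268181] [ 6.84969751 16.42675171] [-0.99194689 -0.12665452] -172.72368791969848
80 164 [ 579.18228249 -252.00449929] [10.84459018 17.71812023] [-0.95637521 -0.29214115] -163.0138131683869
100 225 [ 579.93803847 -252.56378904] [12.94319925 18.28923082] [-0.93806575 -0.34645728] -159.72922087715565
top 138 [0.5113269  0.26636012 0.08184924] [0.49888657 0.26150651 0.07811184] [0.52499596 0.27172752 0.08406045] 0.08406045324837425
```

View pics/w2c.png

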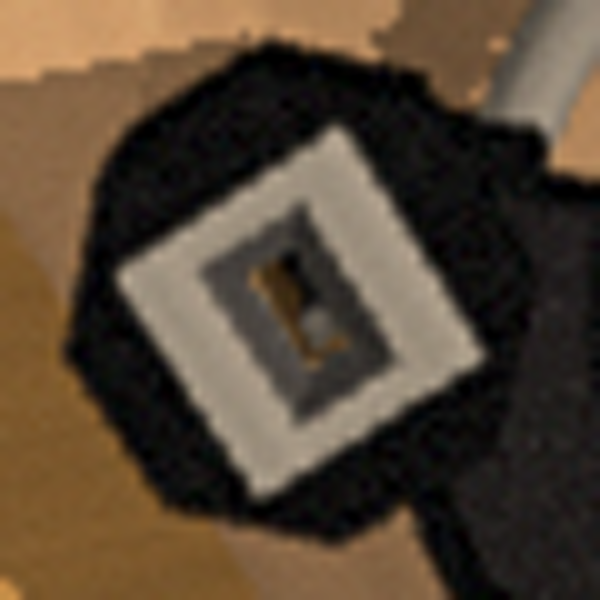

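The magnified view shows the steel face's dark dish and slot centred near (321,150) in the full image, with the long axis about 19.5° in the world. The face fits at (0.5795, -0.2525), 24.4 mm square, and the key top at (0.5113, 0.2664) matches the slot predicted from the case. I'll grasp and draw it.

Run:
```python
from h import *
Y=np.pi-.1466; x,y=.5113,.2663
gripper_to(.035,50)
movep([x,y,.15],[np.pi,0,Y]);
print(move_l([x,y,.053],feed=.08,max_force=15),observe()['eef_pos'])
gripper_to(.0,50);o=observe();print(o['opening'],o['grasp_force'],o['ft_force'])
print(move_l([x,y,.16],feed=.08))
o=observe();print(o['opening'],o['grasp_force'],o['time_s'],o['tcp_rot'])
snap('wrist','w3')
```

```text
False [0.51187966 0.26652536 0.05374568]
0.007721362334700301 49.065842628479004 [0.02349827 0.89136616 3.15543838]
False
0.008213823725184742 48.6670982837677 9.625 [-3.14097483e+00 -1.15074121e-03  2.99497301e+00]
```

View pics/w3.png

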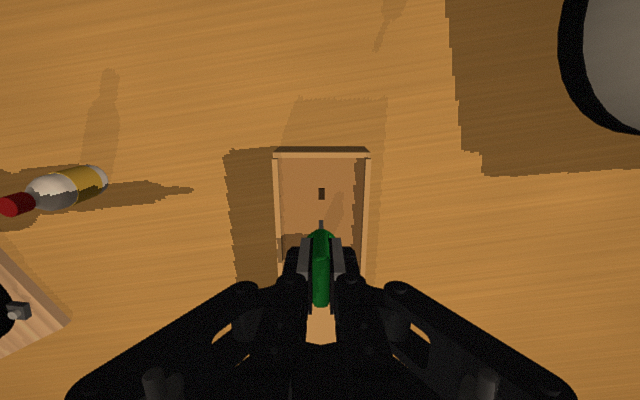

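The wrist view shows the key upright between the pads, its blade tip at about (320.5,220), and the empty slot at (321,193). I'll check the tip's position in the hand.

Run:
```python
from h import *
z=np.load('pics/w3.npz');K,T,im,d=z['K'],z['T'],z['im'],z['d']
o=observe();e=o['eef_pos'];print(e)
P=cloud(d,K,T)
print('slot',ray(K,T,[321,193.5],.042))
print('tip z .1165',ray(K,T,[320.5,220],.1165)[0]-e)
for v in range(216,236): print(v,im[v,318:324].sum(1).tolist(),(P[v,320]-e).round(4),(P[v,321]-e).round(4))
m=green(im)&(d>.05);m[:150]=0
v,u=np.nonzero(m);print(u.min(),u.max(),v.min(),v.max()); q=P[m]-e
R=cv2.Rodrigues(np.array([0,0,-o['tcp_rot'][2]]))[0];q=q@R.T
print('tool-aligned',q.min(0),q.max(0)); t=q[q[:,2]<-.003];
for lo in np.arange(-.012,.032,.004):
    s=q[(q[:,2]>=lo)&(q[:,2]<lo+.004)]
    if len(s):print(lo.round(3),len(s),s.min(0),s.max(0))
```

```text
[0.5108865  0.26613578 0.15924177]
slot [[0.51287078 0.26593677 0.042     ]]
tip z .1165 [-1.76270100e-03 -6.64959802e-05 -4.27417717e-02]
216 [334, 334, 347, 339, 333, 342] [ 0.0248 -0.0046 -0.1172] [ 0.0253 -0.0036 -0.1179]
217 [347, 347, 340, 341, 342, 336] [ 0.026  -0.0047 -0.1175] [ 0.027  -0.0039 -0.1197]
218 [337, 348, 342, 342, 331, 341] [ 0.0271 -0.0049 -0.1175] [ 0.0269 -0.0039 -0.1167]
219 [338, 332, 322, 334, 326, 348] [ 0.0286 -0.0051 -0.1186] [ 0.0283 -0.0041 -0.1176]
220 [301, 180, 155, 165, 173, 270] [-0.0028 -0.0003 -0.0403] [-0.0027  0.0004 -0.0403]
221 [299, 162, 141, 132, 154, 266] [-0.0029 -0.0002 -0.0384] [-0.0031  0.0005 -0.0377]
222 [303, 162, 142, 141, 163, 272] [-0.003  -0.0002 -0.0363] [-0.0029  0.0005 -0.0364]
223 [304, 170, 143, 131, 162, 272] [-0.003  -0.0002 -0.0347] [-0.0034  0.0005 -0.0335]
224 [311, 172, 146, 163, 155, 272] [-0.0033 -0.0002 -0.0323] [-0.0029  0.0005 -0.0329]
225 [309, 166, 148, 132, 166, 273] [-0.003  -0.0002 -0.0313] [-0.0031  0.0005 -0.0308]
226 [313, 167, 141, 148, 141, 226] [-0.0034 -0.0001 -0.0287] [-0.0034  0.0005 -0.0285]
227 
[... 1064 characters left out ...]
30798828e-02  4.51709190e-03 -9.76576511e-05]
0.0 39 [ 0.01026559 -0.00384901  0.0001274 ] [0.01312854 0.00442727 0.0036713 ]
0.004 45 [ 0.01042303 -0.00367478  0.00411814] [0.01301024 0.00377561 0.00797712]
0.008 47 [ 0.01084711 -0.00361019  0.00813183] [0.0129662  0.00420576 0.01198957]
0.012 53 [ 0.01075792 -0.00353382  0.01203958] [0.0130287  0.00408223 0.01598427]
0.016 56 [ 0.01080001 -0.00345726  0.01608103] [0.01317322 0.00401156 0.01989404]
0.02 73 [ 0.01006736 -0.00383687  0.02001727] [0.01305028 0.00390243 0.02393484]
0.024 301 [-0.01416795 -0.00368676  0.02404402] [0.01349024 0.00431324 0.02799681]
0.028 536 [-0.01366535 -0.00331177  0.02800667] [0.01235898 0.00421915 0.03012357]
```

The key sits in the hand with its origin 11.7 mm below the TCP, and with small offsets of (-0.8, +0.3) mm. I'll carry it to hover over the keyhole and compare the two in one picture.

Run:
```python
from h import *
Y=.332+np.pi; c,s=np.cos(Y),np.sin(Y)
off=np.array([[c,-s],[s,c]])@[-.0008,.0003]; k=np.array([.5795,-.2525]); p=k-off
e=observe()['eef_pos']
move_l([e[0],e[1],.21],feed=.15)
movep([p[0],p[1],.19],[np.pi,0,Y]); move_l([p[0],p[1],.134],feed=.1); hold(.1)
im,d,K,T=snap('wrist','w4');o=observe();print(o['time_s'],o['eef_pos'],p,o['q'],o['grasp_force'],o['ft_force'])
cv2.imwrite('pics/w4c.png',cv2.resize(im[150:290,220:420],(800,560),interpolation=cv2.INTER_CUBIC)[:,:,::-1])
```

```text
12.9083 [ 0.5793381  -0.25287358  0.1351857 ] [ 0.57864591 -0.25247713] [-5.36237961e-01  3.16692736e-01  1.59629991e+00  2.43709567e-05
  1.22659037e+00 -2.43898148e+00] 48.63314509391785 [ 0.89834386 -0.03572189 -0.25060084]
```

View pics/w4c.png

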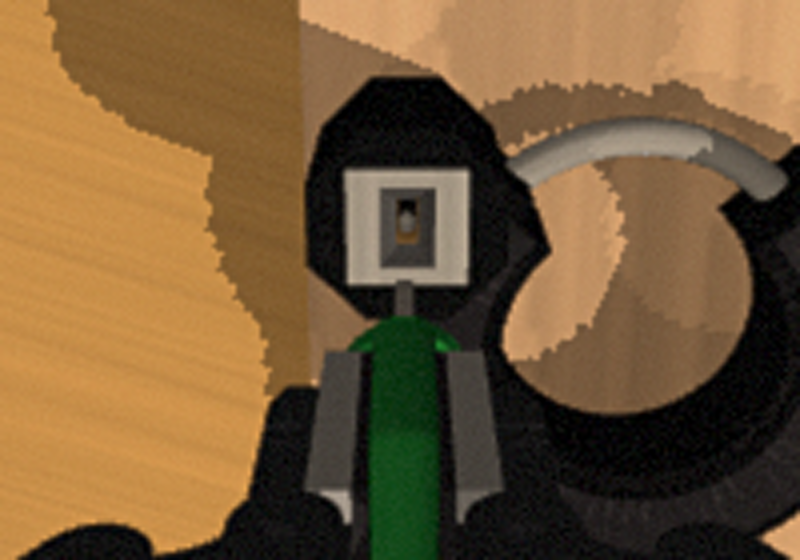

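The crop shows the face square with the image, with the slot at (407,222) and the blade at (404,300), so the yaw is right. I'll compute the relative offset.

Run:
```python
from h import *
z=np.load('pics/w4.npz');K,T,im,d=z['K'],z['T'],z['im'],z['d']
o=observe();e=o['eef_pos'];Y=o['tcp_rot'][2]
R=np.array([[np.cos(Y),np.sin(Y)],[-np.sin(Y),np.cos(Y)]])
c=im[185:225,295:345];m=(c.min(2)>110).astype(np.uint8);n,l,s,ce=cv2.connectedComponentsWithStats(m);i=1+s[1:,4].argmax();v,u=np.nonzero(l==i)
w=((ray(K,T,np.c_[u+295,v+185],.06)[:,:2]-e[:2])@R.T).astype(np.float32)*1000
r=cv2.minAreaRect(w);print('face tool-aligned',r,'world',(R.T@np.array(r[0])/1000+e[:2]),Y,w.min(0),w.max(0))
# dish outer corners from crop
dd=ray(K,T,np.array([[381,190],[434,190],[436,267],[380,267]])/4+[220,150]-.5+.125,.06)[:,:2]
print('dish',((dd-e[:2])@R.T*1000).round(2),((dd.mean(0)-e[:2])@R.T*1000))
P=cloud(d,K,T)
q=(P-e);q[...,:2]=q[...,:2]@R.T
for v in range(220,230): print(v,im[v,316:327].sum(1).tolist(),(q[v,319:323]*1000).round(1).tolist())
m=green(im)&(d>.05);m[:150]=0;g=q[m]*1000
for lo in(8,16,26): s=g[(g[:,2]>lo)&(g[:,2]<lo+4)];print(lo,s.min(0),s.max(0))
```

```text
face tool-aligned ((-0.1887531280517578, -0.41525936126708984), (23.507551193237305, 24.088367462158203), 0.022790472954511642) world [ 0.57938123 -0.25241948] -2.8096526632887024 [-11.947317 -12.464117] [11.566116 11.624252]
dish [[ 8.07  4.95]
 [ 8.07 -5.76]
 [-8.7  -6.31]
 [-8.7   5.27]] [-0.31591896 -0.46241656]
220 [431, 444, 428, 241, 205, 185, 216, 369, 428, 436, 429] [[3.3, 1.4, -39.1], [2.8, 0.7, -40.3], [3.2, 0.0, -39.4], [3.4, -0.7, -38.9]]
221 [166, 179, 174, 179, 173, 176, 164, 169, 177, 171, 183] [[3.2, 1.4, -37.5], [3.1, 0.7, -37.8], [3.4, 0.0, -37.1], [3.2, -0.7, -37.6]]
222 [5, 18, 68, 174, 181, 182, 192, 86, 13, 21, 30] [[2.8, 1.4, -36.7], [3.4, 0.7, -35.3], [3.0, 0.0, -36.3], [2.9, -0.7, -36.4]]
223 [43, 46, 78, 185, 191, 194, 194, 93, 36, 13, 42] [[2.9, 1.4, -34.8], [2.9, 0.7, -34.9], [3.0, 0.0, -34.6], [3.2, -0.7, -34.0]]
224 [46, 21, 83, 195, 197, 192, 196, 97, 47, 40, 32] [[3.0, 1.3, -32.8], [3.2, 0.7, -32.4], [3.2, 0.0, -32.5], [3.5, -0.7, -31.9]]
225 [34, 30, 86, 190, 175, 184, 186, 100, 18, 42, 58] [[3.3, 1.3, -30.5], [3.2, 0.7, -30.7], [3.5, 0.0, -30.2], [3.4, -0.7, -30.3]]
226 [33, 40, 83, 197, 204, 186, 192, 94, 50, 42, 41] [[3.3, 1.3, -29.1], [3.0, 0.7, -29.6], [3.4, 0.0, -28.9], [3.0, -0.7, -29.6]]
227 [48, 7, 100, 194, 190, 199, 196, 119, 37, 11, 53] [[2.9, 1.3, -28.3], [3.3, 0.7, -27.4], [3.8, 0.0, -26.4], [3.4, -0.6, -27.2]]
228 [50, 29, 87, 186, 183, 193, 190, 97, 46, 51, 37] [[2.7, 1.3, -27.1], [3.2, 0.7, -26.0], [3.1, 0.0, -26.2], [2.8, -0.6, -26.8]]
229 [53, 53, 94, 105, 108, 109, 111, 101, 53, 45, 49] [[13.3, 1.1, -2.7], [12.7, 0.6, -3.9], [12.3, 0.0, -4.7], [12.5, -0.6, -4.4]]
8 [11.00069831 -3.11252559  8.11210105] [13.23711436  4.15173177 11.91081861]
16 [11.21605628 -2.973553   16.07255078] [13.13795444  3.98697979 19.84052194]
26 [-14.15453443  -3.91776169  26.07600879] [13.21296728  4.37041767 29.9215672 ]
```

Hole relative to the key is about (+0.8, -0.8) mm in the tool frame. I'll correct for that and descend to the first pin.

Run:
```python
from h import *
Y=.332+np.pi; c,s=np.cos(Y),np.sin(Y); R=np.array([[c,-s],[s,c]])
p=np.array([.57865,-.25248])+R@[.0008,-.0008]; np.save('p.npy',p)
move_l([*p,.115],feed=.08);
hit=move_l([*p,.090],feed=.03,max_force=10);o=observe();print(hit,o['time_s'],o['eef_pos'],p,o['ft_force'],o['torque'],o['grasp_force'])
```

```text
False 14.2833 [ 0.57763727 -0.25212719  0.08997973] [ 0.57763294 -0.25198443] [ 0.11279112 -1.80575651 -1.590071  ] [-0.35468051 -0.18645443 -0.00200622] 48.60180079936981
```

It entered freely, with the tip 14 mm below the mouth. Now I'll rock it past the pins.

```bash
cat >> h.py <<'E'
from scipy.spatial.transform import Rotation as Ro
Y=.332+np.pi
def pose(p,z,a=0,b=0,yaw=None):   # tilt a about key y, b about key x, pivot at hole mouth
    y=Y if yaw is None else yaw
    Rz=Ro.from_euler('z',y); t=Rz*Ro.from_euler('yx',[a,b])*Rz.inv()
    M=np.array([*p,.055]); return M+t.apply([0,0,z-.055]),(t*Rz*Ro.from_euler('x',np.pi)).as_euler('xyz')
E
python3 - <<'E'
from h import *
p=np.load('p.npy');z=.090;a=.05;o=observe();f0=o['ft_force'][2]
for i in range(22):
    z-=.0011;a=-a
    if z<.0712:break
    q,r=pose(p,z,a);h=move_l(q,feed=.025,rotation=r,max_force=25)
    o=observe();print(i,round(z,4),h,o['eef_pos'][2].round(4),(o['ft_force']).round(1),o['grasp_force'].round(1),round(o['time_s'],2))
    if h: break
E
```

```text
Traceback (most recent call last):
AttributeError: 'float' object has no attribute 'round'
```

Run:
```python
from h import *
p=np.load('p.npy');z=.089;a=-.05;o=observe();print(o['eef_pos'],o['ft_force'])
for i in range(22):
    z-=.0011;a=-a
    if z<.0712:break
    q,r=pose(p,z,a);h=move_l(q,feed=.025,rotation=r,max_force=25)
    o=observe();print(i,round(z,4),h,np.round([o['eef_pos'][2],*o['ft_force'],o['grasp_force'],o['time_s']],4))
    if h: break
```

```text
[ 0.58002114 -0.25130351  0.08913259] [ 0.40181124 -1.20576192  0.32372999]
0 0.0879 False [ 0.088   2.0025 -0.257  -2.8471 48.7468 14.825 ]
1 0.0868 False [ 0.0877 -1.8506 -0.1776  5.6014 50.0953 15.1083]
2 0.0857 False [ 0.0861  1.8668 -0.8686  0.6297 49.2291 15.3917]
3 0.0846 False [ 0.0846 -0.9468 -2.0255  2.0476 49.6127 15.6667]
4 0.0835 False [ 0.0827  4.3506 -1.9655 -5.3989 48.6721 15.9417]
5 0.0824 False [ 0.0823 -0.2288 -2.5045  2.5511 50.0649 16.2083]
6 0.0813 False [ 0.0808  3.9683 -1.3148 -5.2452 48.8634 16.475 ]
7 0.0802 False [ 0.0809 -3.0427 -2.3528  5.9553 50.764  16.7333]
8 0.0791 False [ 0.0793  2.3662 -0.3998 -1.6088 49.5725 16.9917]
9 0.078 False [ 0.0781 -2.2008 -3.8071  2.4497 50.6126 17.2417]
10 0.0769 False [ 0.0759  5.1009 -3.0746 -7.2801 48.8519 17.4917]
11 0.0758 False [ 0.0756 -0.7631 -4.0899  2.0226 50.7575 17.7417]
12 0.0747 False [ 0.0738  5.0675 -3.2447 -6.4872 48.997  17.9917]
13 0.0736 False [ 0.0736 -1.8881 -3.3614  3.4617 50.9385 18.2417]
14 0.0725 False [ 0.0717  4.8971 -3.1137 -6.7102 49.0621 18.4917]
15 0.0714 False [ 0.0715 -2.4288 -4.1786  3.2786 51.0392 18.7417]
```

It passed both pins with low forces. Now I'll straighten, press until the flange seats, and look.

Run:
```python
from h import *
p=np.load('p.npy')
q,r=pose(p,.0715);move_l(q,feed=.025,rotation=r)
o=observe();print(np.round([*o['eef_pos'],*o['ft_force']],4))
h=move_l([q[0],q[1],.066],feed=.01,max_force=12);hold(.2)
o=observe();print(h,np.round([*o['eef_pos'],*o['ft_force'],o['grasp_force'],o['opening'],o['time_s']],4),o['torque'],o['tcp_rot'])
im,d,K,T=snap('wrist','w5')
cv2.imwrite('pics/w5c.png',cv2.resize(im[150:290,220:420],(800,560),interpolation=cv2.INTER_CUBIC)[:,:,::-1])
P=cloud(d,K,T);m=green(im)&(d>.05);m[:150]=0;g=P[m]-o['eef_pos'];print('green z rel',g[:,2].min(),g[:,2].max(),P[m][:,2].min(),P[m][:,2].max())
```

```text
[ 0.5767 -0.2525  0.0713 -0.6684 -3.4735 -2.2573]
True [ 5.76700e-01 -2.52600e-01  7.11000e-02 -6.02000e-01  2.15400e-01
  5.96500e+00  5.13729e+01  8.30000e-03  1.94750e+01] [ 0.17002743  0.20332394 -0.00923927] [ 3.14154234e+00 -1.84477010e-03 -2.80980187e+00]
green z rel -0.05138350025082061 0.03112914567097859 0.019717299438016256 0.10222994535981546
```

View pics/w5c.png

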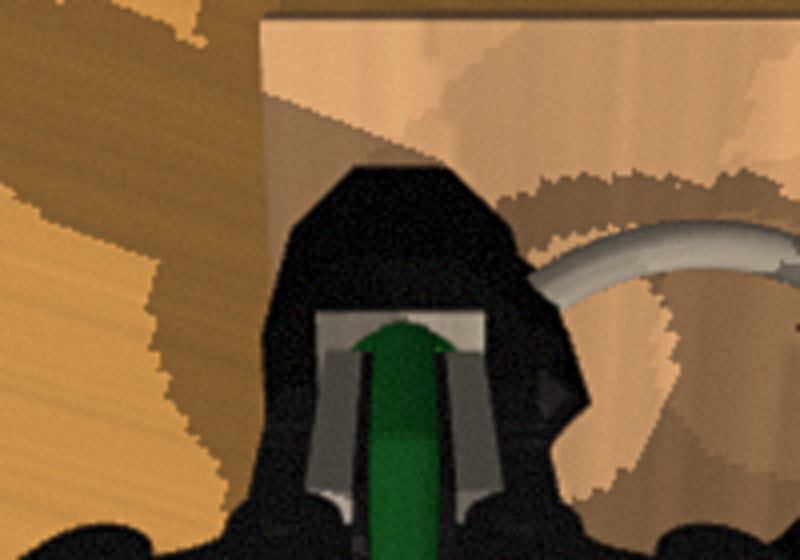

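The crop shows the flange down on the steel face, and the head top is at z = 0.102 (0.101 expected), so the key is home. I'll turn it clockwise about the hole axis in steps.

Run:
```python
from h import *
o=observe();e=o['eef_pos'];R2=lambda y:np.array([[np.cos(y),-np.sin(y)],[np.sin(y),np.cos(y)]])
off=np.array([-.0009,.0003]);ax=e[:2]+R2(Y)@off;print('axis',ax)
for t in np.r_[np.arange(.2,1.5,.2),1.55]:
    y=Y-t;p=ax-R2(y)@off
    h=move_l([*p,.0707],feed=.01,rotation=[np.pi,0,y],max_force=25);o=observe()
    print(round(t,2),h,np.round([*(o['eef_pos'][:2]-p)*1000,o['eef_pos'][2],*o['ft_force'],o['torque'][2],o['grasp_force'],o['time_s']],3),round(o['tcp_rot'][2],3))
    if h:break
hold(1)
im,d,K,T=snap('wrist','w6');snap('scene','s6')
```

```text
axis [ 0.57767173 -0.25263905]
0.2 False [-1.2600e-01  5.8000e-02  7.1000e-02 -3.4210e+00 -1.5190e+00  5.9850e+00
 -1.7000e-02  5.1284e+01  1.9875e+01] -3.006
0.4 False [-1.5600e-01  1.5900e-01  7.1000e-02 -3.2640e+00 -1.6970e+00  6.6880e+00
 -5.0000e-03  5.1436e+01  2.0225e+01] 3.077
0.6 False [-0.164  0.535  0.071 -3.507  0.482  6.2   -0.053 51.516 20.575] 2.877
0.8 False [-8.6000e-02  9.0600e-01  7.1000e-02 -3.2380e+00  1.8850e+00  6.7250e+00
  2.9000e-02  5.1577e+01  2.0925e+01] 2.677
1.0 False [ 5.1000e-02  1.2540e+00  7.1000e-02 -2.6830e+00  1.6010e+00  5.9190e+00
 -2.4000e-02  5.1602e+01  2.1275e+01] 2.477
1.2 False [ 0.213  1.534  0.071 -1.979  2.841  7.266  0.059 51.592 21.625] 2.277
1.4 False [ 4.9300e-01  1.8240e+00  7.1000e-02 -2.4780e+00  3.9090e+00  6.0170e+00
  4.5000e-02  5.1546e+01  2.1975e+01] 2.077
1.55 False [ 7.0700e-01  1.9940e+00  7.1000e-02 -4.8100e-01  4.5650e+00  6.4050e+00
  4.0000e-03  5.1489e+01  2.2275e+01] 1.927
```

View pics/w6.png

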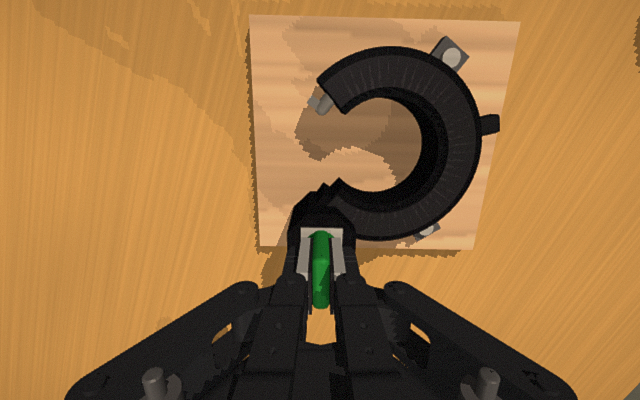

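The wrist view shows the horseshoe's mouth empty: the shackle has swung away, leaving only its stub at (320,100). The green key is still aligned between the pads, over the steel face at (322,265). I'll do a last check of height and grip, then hand in.

Run:
```python
from h import *
z=np.load('pics/w6.npz');K,T,im,d=z['K'],z['T'],z['im'],z['d'];P=cloud(d,K,T);m=green(im)&(d>.05);m[:220]=0
g=P[m];print('head top',np.percentile(g[:,2],[50,98]))
t=g[g[:,2]>.098];a=cv2.minAreaRect(t[:,:2].astype(np.float32)*1000);print(a)
hold(.3);o=observe();print(o['grasp_force'],o['ft_force'],o['time_s'],np.abs(o['joint_velocities']).max())
print(job_done())
```

```text
head top [0.09934565 0.10115395]
((578.64013671875, -251.02186584472656), (8.21854305267334, 26.930795669555664), 20.95619010925293)
51.487253308296204 [-0.76936987  4.53031111  6.45087261] 23.675 0.002181067685336922
the job is handed in; nothing more can be done
None
```

I drew out the green key, pushed it fully home and turned it about 1.55 rad clockwise. The shackle sprang open, and I handed the job in at about 24 s with the key still gripped (about 51 N) and held turned; no verdict came back.

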